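# Close up the vacuum degassing chamber

### The arm

A 7-joint arm with a two-finger parallel gripper is mounted at the origin on the work surface. World frame = base frame: x ahead of the robot, y to its left, z up, the work surface at z = 0. Lengths are in mm, angles in rad, forces in N, time in s.
With the tool pointing down it reaches from about 400 to 850 mm from the base axis. Payload 10.4 kg.
Tool frame: the origin (TCP) lies at the very end of the fingers, on their centre line; the grasp point (between the pads) lies 19 mm behind it (grasp_offset is the distance from the TCP to the grasp point, in mm); z points along the fingers, y is the line along which they close (so a half turn about z gives the same grasp; the last joint's range is limited). The gripper opens to 87 mm and grips with 3 to 60 N. Pads are 19 mm wide; open, the fingers measure 117 mm over their backs; the gripper's body (75 mm by 190 mm) begins 51 mm behind the grasp point.
Start: joints at [1.32, 0.332, -0.065, 1.46, 0.022, 1.35, -0.088], TCP at [141.167, -608.871, 222.576] pointing down, gripper open.
Joint ranges: [-2.6, 2.6], [-0.5, 2.12], [-1.47, 1.34], [0.16, 2.42], [-1.27, 4.41], [0.06, 2.06], [-2.6, 2.6]. Speed limits (rad/s): [2.22, 2.22, 2.79, 2.79, 3.14, 3.14, 3.14].

### API

Orientations are given as a 3x3 rotation matrix whose columns are the frame's x, y, z axes.
In Python, from workcell import observe, camera, calibration, close_job, grasp_offset gives the robot as it stands.
- The arm moves only by the tool arm_command, never from a script. Its argument "series" is a list of rows, each a list of 7 numbers: the turn, a rotation vector about the tool's x, y, z each as a share of pi/2 rad, from -1 to 1, then the shift along the tool's x, y, z each as a share of 0.25 m, from -1 to 1, then the opening, from 0 (shut) to 1 (fully open). In form: [[rx, ry, rz, x, y, z, hand], ...]. A call has 1 to 12 rows; each row shifts and turns the commanded pose from where the row before left it, along the tool's axes as they then stand; what a row does not reach is not made up. A row lasts 1/8 s, in which the tool goes at most 62.5 mm and 10.7 degrees, less where a joint would pass 70% of its speed; a pose out of reach is approached as far as the arm can. A call with a number of a shift or a turn outside -1 to 1 is refused whole. A call with a gripper value outside its range is refused whole. The fingers move at their own pace and stop on an object; "force" is the grip in N (left out, the last holds). Time passes only in rows, so rows that do not move let the fingers close. It gives the time, the measured TCP pose, the force, the opening and the grip force at its end, in the units of the state.
- observe(): the state, without advancing time (a new reading comes with each control period).
- camera(name): name is "scene" or "side" or "wrist"; returns (picture, depth): 420x560x3 uint8, blue, green, red; 420x560 float32, mm along the optical axis (not along the pixel's ray), 0 where there is no reading.
- calibration(name): a dict with "camera_matrix" (3x3 intrinsics, pixels), "pose" (4x4, takes a point from camera to world coordinates). Camera axes: x right, y down, z forward; pixel columns grow to the right and rows downward; lengths in mm; the calibration is good to about 2 mm. The wrist camera is an equidistant fisheye: a pixel r from the principal point sees the ray r / f radians off the axis. A picture is of the moment at which its call begins: read the wrist's pose just before it. calibration takes no time and is no camera call; for the wrist camera it gives the pose at the moment of the call.
- close_job(): hands the job in; it is judged then, once.
The state is a dict: "time": time; "qpos": joint angles; "dq": joint speeds; "tau": joint torques, N m; "eef_pos": TCP position; "tcp_rot": TCP orientation; "force": force on the tool from outside, world axes, zero at the start; "ft_torque": the same for the moment, N m; "gripper_width": finger opening in mm; "grasp_force": force on a finger pad.
Only numpy, scipy, OpenCV 4.12 (cv2) and the standard library are available. Lean on these libraries where they do the work, as an engineer would, in place of code of your own. Each camera call takes 0.05 s, during which the arm holds its last target. There are 200 camera calls.

### The job

Close the degassing chamber on the bench so that it can be pumped down: take the lid that fits and lower it gently onto the pot, without dropping or banging it, until it is seated level on the rim, and let go of it. Then, once the lid is on, screw the ribbed cap on the leaning vent port clockwise until it is fully home against its stop. Leave the smaller lid and the other things on the bench where they are.

Things in the scene. Friction and masses are not known exactly. Their poses are not given: they have to be found in the camera images.
- chamber: Vacuum chamber bolted to the bench: open steel pot, outer diameter 150 mm, inner 134 mm, rim 110 mm above the table, on a round foot plate (diameter 180, 10 mm thick). Origin on the table at the pot's centre, z up. At -x a vent pipe bends up into a port leaning 30 degrees from vertical, away from the pot; at +x a gauge, to 120 mm from the centre, 86 mm high.
- chamber_rim (a point): Centre of the pot's mouth, at the height of the rim (110 mm above the table); axes as the chamber's.
- lid: The larger of two loose aluminium lids, the one that fits: flange diameter 162 mm, 8 mm thick; under it a boss, diameter 126 mm, 7 mm deep, chamfered 4 mm, that drops into the pot's mouth. 0.3 to 0.65 kg, 47 mm high with its knob. Origin at the centre of the boss's underside, z up. Seated, the flange lies on the rim and the origin is 7 mm below the rim.
- lid_knob (a point): Where to grip the lid: on its axis, 35 mm above its origin, in the middle of the round black knob (diameter 32 mm, 24 mm high, on an 18 mm stem 8 mm high).
- small_lid: A smaller lid of the same make, for another pot (flange diameter 124 mm, boss 92 mm, same knob, 47 mm high); to be left where it lies. Origin at the centre of its underside. Which lid lies left and which right of the chamber varies.
- vent_cap (a joint): Turning of the captive white ribbed screw cap (diameter 34 mm, 24 mm high) on the leaning port. 0 = fully home, against a stop; grows as it is unscrewed (counter-clockwise seen from above the cap), to 4.2 rad at most; the cap rises 1.2 mm per rad. Starts 2.2 to 3.4 rad open; drags with about 0.15 N m and stays where it is left.
- cap_grip (a point): Where to grip the cap: on its axis, 11 mm below its top. z is the cap's axis, pointing out of the cap (up and away from the pot, 30 degrees from vertical); x and y turn with the cap. With the cap home it lies 115 mm above the table and 148 mm from the pot's axis. Below the cap a collar of 28 mm, then a neck of 18 mm diameter.
- tape_roll: Bystander: roll of tape lying flat, diameter 60 mm, 19 mm high. Origin at its underside.
- multimeter: Bystander: grey multimeter lying flat, 85 x 150 x 40 mm. Origin at its underside.
- wash_bottle: Bystander: white plastic bottle, diameter 60 mm, 150 mm high. Origin at its underside.
- screwdriver: Bystander: screwdriver lying on the table. Origin at its underside.
- wrench: Bystander: wrench lying on the table. Origin at its underside.
- cup: Bystander: white plastic cup, diameter 68 mm, 75 mm high. Origin at its underside.
- parts_bin: Bystander: small open grey bin, 80 x 100 x 40 mm. Origin at its underside.
Mind the look-alikes: they are no part of the job. Leave any pink look-alike of the lid alone.

How it is judged:
By the outcome, as a careful person would: the job done as asked, in the order asked, and still so for the second after the job is handed in, with the robot touching nothing.
It also fails if it takes over 72 s, if anything falls off the work surface, if the arm or the gripper's body presses on something with over 40 N, if the wrist force passes 120 N, or if a joint passes its speed limit or range.

## Working session

There is one attempt and no reset: what is moved stays moved. The work goes in short steps, Python scripts to look and compute and a tool call to move; the robot and the scene stay as the last step left them, time stands still between calls to the robot, and variables do not carry over. Pictures are saved under pics/ and viewed, at most 10 in all, crops included, and the job is handed in when it is done.

Besides the shell and the picture viewer there is one more tool, called as name(argument=value, ...) on one line, values as JSON. arm_command: Moves the arm, as the interface text tells. Shift numbers are shares of 0.25 m and turn numbers shares of pi/2 rad, none past 1 either way. Its arguments: {"type":"object","properties":{"series":{"type":"array"},"force":{"type":"number"}},"required":["series"]}

```bash
mkdir -p pics; ls
cat > h.py <<'E'
import numpy as np, cv2
from workcell import *
def grab(n):
    c=calibration(n); p,d=camera(n); np.savez(f'{n}.npz',p=p,d=d,K=c['camera_matrix'],T=c['pose']); return p,d,c['camera_matrix'],c['pose']
def load(n):
    z=np.load(f'{n}.npz'); return z['p'],z['d'],z['K'],z['T']
def cloud(d,K,T):
    K=np.array(K);T=np.array(T)
    v,u=np.mgrid[:d.shape[0],:d.shape[1]]
    P=np.stack([(u-K[0,2])/K[0,0]*d,(v-K[1,2])/K[1,1]*d,d],-1)
    return P@T[:3,:3].T+T[:3,3]
E
python3 - <<'E'
from h import *
for n in('scene','side'):
    p,d,K,T=grab(n); cv2.imwrite(f'pics/{n}0.png',p); print(n,np.round(K,1).tolist(),np.round(T,3).tolist())
s=observe(); print({k:np.round(v,3).tolist() for k,v in s.items()},grasp_offset)
E
```

```text
pics
scene [[441.1, 0.0, 271.3], [0.0, 441.1, 201.3], [0.0, 0.0, 1.0]] [[0.218, 0.63, -0.746, 1501.949], [0.976, -0.139, 0.168, -245.363], [0.002, -0.764, -0.645, 940.568], [0.0, 0.0, 0.0, 1.0]]
side [[538.7, 0.0, 285.9], [0.0, 538.7, 209.3], [0.0, 0.0, 1.0]] [[-0.759, -0.441, 0.48, -104.425], [-0.651, 0.536, -0.538, 717.622], [-0.02, -0.72, -0.693, 1050.65], [0.0, 0.0, 0.0, 1.0]]
{'time': 0.1, 'qpos': [1.32, 0.333, -0.065, 1.461, 0.022, 1.35, -0.088], 'dq': [-0.001, -0.001, -0.0, -0.002, -0.001, -0.001, -0.001], 'tau': [0.003, -62.455, 0.025, -39.072, -0.061, 0.037, -0.0], 'eef_pos': [141.047, -608.536, 221.844], 'tcp_rot': [[0.974, 0.226, -0.0], [0.226, -0.974, 0.001], [-0.0, -0.001, -1.0]], 'force': [-0.033, 0.142, 0.432], 'ft_torque': [0.043, 0.028, 0.022], 'grasp_force': 0.0, 'gripper_width': 87.125} 18.700000000000003
```

View pics/scene0.png

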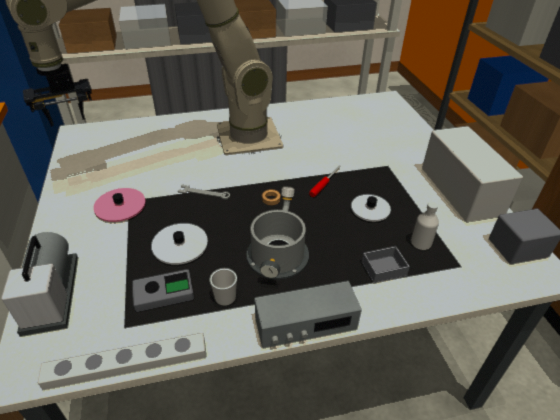

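View pics/side0.png

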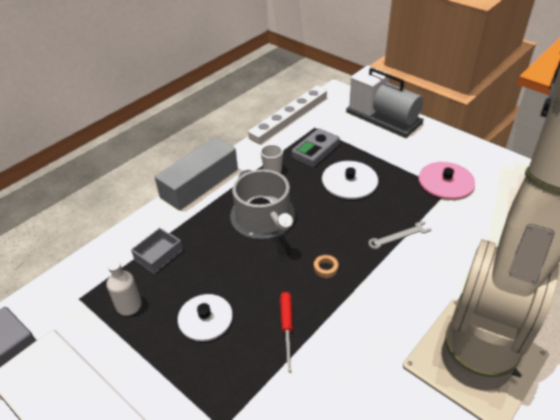

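The scene picture shows three lids: white at (180,243), white at (371,207) and pink at (120,204). The white lid at (180,243) is clearly the larger of the white pair, and the pink one is the look-alike. The pot is at (278,240) and the cap at (288,193), with the port leaning towards the robot. Next I'll measure these and check one crop.

```bash
cat >> h.py <<'E'
def circ(P):
    A=np.c_[2*P[:,:2],np.ones(len(P))]; s=np.linalg.lstsq(A,(P[:,:2]**2).sum(1),rcond=None)[0]
    return s[0],s[1],np.sqrt(s[2]+s[0]**2+s[1]**2)
E
python3 - <<'E'
from h import *
for n,L,S,pot,cap in(('scene',(180,243),(371,207),(278,240),(288,193)),('side',(350,179),(205,317),(263,200),(285,220))):
    p,d,K,T=load(n); C=cloud(d,K,T)
    def near(c,r): 
        m=np.zeros(d.shape,bool); m[c[1]-r:c[1]+r,c[0]-r:c[0]+r]=1; return C[m&(d>0)],p[m&(d>0)]
    for nm,c in(('L',L),('S',S)):
        P,col=near(c,40)
        m=(P[:,2]>8)&(P[:,2]<22)&(col.min(1)>120); F=P[m]
        hull=cv2.convexHull(F[:,:2].astype(np.float32))[:,0]
        (cx,cy),r=cv2.minEnclosingCircle(hull); print(n,nm,'flange',cx,cy,r,np.median(F[:,2]),len(F))
        k=P[(P[:,2]>42)&(P[:,2]<52)&(col.max(1)<80)]; 
        if len(k): print('  knob top',k.mean(0),np.ptp(k,axis=0),len(k))
    P,col=near(pot,45); m=(abs(P[:,2]-110)<5); F=P[m]; print(n,'rim fit',F.mean(0),len(F))
    (cx,cy),r=cv2.minEnclosingCircle(F[:,:2].astype(np.float32)); print('  enc',cx,cy,r)
    P,col=near(cap,12); m=(P[:,2]>95)&(P[:,2]<150)&(col.min(1)>110); print(n,'cap',P[m].mean(0),P[m].min(0),P[m].max(0),m.sum())
p=load('scene')[0]; a=p[170:300,90:250]; b=p[165:295,260:420]
cv2.imwrite('pics/crop1.png',cv2.resize(np.hstack([a,b]),None,fx=2.5,fy=2.5,interpolation=2))
E
```

```text
scene L flange 555.27392578125 -307.4305419921875 82.78079223632812 16.136942580360255 1553
  knob top [ 568.5253992  -312.48881061   47.35287507] [175.92022722  97.96480907   9.29553158] 79
scene S flange 442.5057678222656 291.53643798828125 147.7562713623047 16.50223356221568 644
  knob top [534.56531007 297.01460326  47.64000062] [215.66511981  29.46387217   9.46573225] 56
scene rim fit [654.42867575 -34.40240994 110.0503571 ] 492
  enc 625.6522216796875 -18.140344619750977 111.15843200683594
scene cap [528.78323568  21.83971012 127.40845566] [500.65071552   9.15007402 114.84854764] [542.20917612  36.49522085 138.09537541] 83
side L flange 554.483642578125 -305.66290283203125 85.38715362548828 13.300216308247627 1444
  knob top [ 554.13516378 -301.30339456   45.05532263] [181.67792815  74.64609214   7.64016253] 48
side S flange 526.9758911132812 303.6609802246094 63.63496017456055 13.338052009680723 1703
  knob top [523.97484993 304.26368922  45.44571669] [28.94226337 27.88068663  9.65361988] 95
side rim fit [644.82985298 -25.9395122  108.11939703] 409
  enc 613.37890625 -11.036956787109375 120.83587646484375
side cap [514.50290045  31.78677853 124.14581195] [497.55706326  10.61053927 108.89462308] [534.30242224  48.05196866 135.2976091 ] 170
```

View pics/crop1.png

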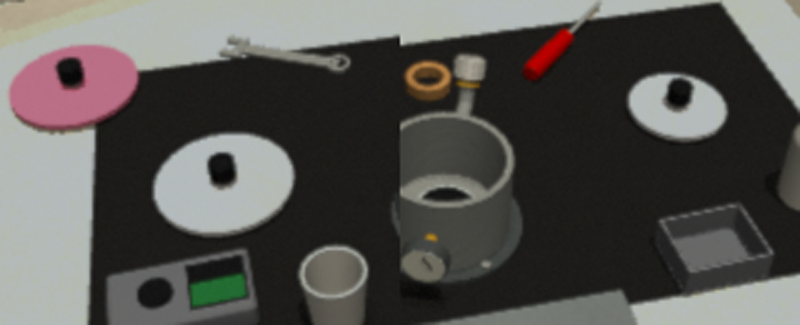

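The crop confirms it: the big white lid is flange R≈81 at (555,-307), against R≈62 for the small one. Now the rim and cap fits.

Run:
```python
from h import *
from scipy.optimize import least_squares
for n in('scene','side'):
    p,d,K,T=load(n); C=cloud(d,K,T)
    m=(d>0)&(abs(C[...,2]-110)<4)&(abs(C[...,0]-655)<100)&(abs(C[...,1]+20)<100); P=C[m]
    f=lambda q:np.maximum(abs(np.hypot(P[:,0]-q[0],P[:,1]-q[1])-71)-4,0)
    best=min((least_squares(f,[x,y],loss='soft_l1') for x in(640,660) for y in(-30,-10)),key=lambda r:r.cost)
    r=np.hypot(*(P[:,:2]-best.x).T); print(n,'rim',best.x,best.cost,np.mean(abs(r-71)<6),len(P),np.median(P[abs(r-71)<6][:,2]))
    # cap bright blob
    c=np.array(best.x); m=(d>0)&(C[...,2]>95)&(C[...,2]<145)&(np.hypot(C[...,0]-c[0],C[...,1]-c[1])>110)&(np.hypot(C[...,0]-c[0],C[...,1]-c[1])<190)&(abs(C[...,1]+0)<90)
    Q=C[m&(p.min(2)>90)]; print(' cap',Q.mean(0),np.median(Q,0),len(Q), 'foot dir')
    g=(d>0)&(C[...,2]>60)&(C[...,2]<100)&(np.hypot(C[...,0]-c[0],C[...,1]-c[1])>88)&(np.hypot(C[...,0]-c[0],C[...,1]-c[1])<125)
    G=C[g]-[*c,0]; print(' gauge',[ (np.round(x,0)).tolist() for x in (G[G[:,0]>0].mean(0) if (G[:,0]>0).any() else G.mean(0),)],len(G))
```

```text
scene rim [656.306703   -36.79591139] 23.79392614938793 0.9880668257756563 419 110.57903876264521
 cap [527.88781264  22.34258312 125.2418172 ] [530.10031839  21.82586911 126.60385033] 109 foot dir
 gauge [[100.0, -44.0, 76.0]] 226
side rim [653.28030318 -32.76703347] 22.10747890718224 0.9909365558912386 331 108.13962941963894
 cap [514.57970482  32.40300322 123.16013676] [513.96178387  33.053036   123.97322428] 182 foot dir
 gauge [[103.0, -40.0, 80.0]] 81
```

arm_command(series=[[0,0,0,0,0,-0.2,1],[0,0,0,0.2,0,0,1],[0,0,0,0.2,0,0,1]])

```text
time: 0.48
eef_pos: [239.3, -586.2, 272.9]
tcp_rot: [[0.975, 0.224, 0.0], [0.224, -0.975, -0.001], [0.0, 0.001, -1.0]]
force: [0.2, -0.4, -1.0]
gripper_width: 87.2
grasp_force: 0.0
```

arm_command(series=[[0,0,0,0.165,-0.09,0,1],[0,0,0,0.165,-0.09,0,1],[0,0,0,0.165,-0.09,0,1],[0,0,0,0.165,-0.09,0,1],[0,0,0,0.165,-0.09,0,1],[0,0,0,0.165,-0.09,0,1],[0,0,0,0.165,-0.09,0,1],[0,0,0,0.165,-0.09,0,1],[0,0,0,0.165,-0.09,0,1],[0,0,0,0,0,0.15,1],[0,0,0,0,0,0.15,1],[0,0,0,0,0,0,1]])

```text
time: 1.98
eef_pos: [552.7, -304.5, 194.4]
tcp_rot: [[0.974, 0.226, -0.006], [0.226, -0.974, 0.003], [-0.005, -0.004, -1.0]]
force: [-0.5, 0.9, 0.3]
gripper_width: 86.8
grasp_force: 0.0
```

Run:
```python
from h import *
s=observe(); print(np.round(s['eef_pos'],1),np.round(s['qpos'],2))
p,d,K,T=grab('wrist'); print(np.round(K,1).tolist(),np.round(T,3).tolist()); cv2.imwrite('pics/w1.png',p)
```

```text
[ 552.7 -304.5  194.4] [ 0.69  0.39 -0.33  1.46  0.13  1.32 -1.  ]
[[325.2, 0.0, 280.4], [0.0, 325.2, 215.0], [0.0, 0.0, 1.0]] [[0.226, -0.94, -0.255, 621.55], [-0.974, -0.219, -0.056, -290.041], [-0.003, 0.261, -0.965, 357.395], [0.0, 0.0, 0.0, 1.0]]
```

View pics/w1.png

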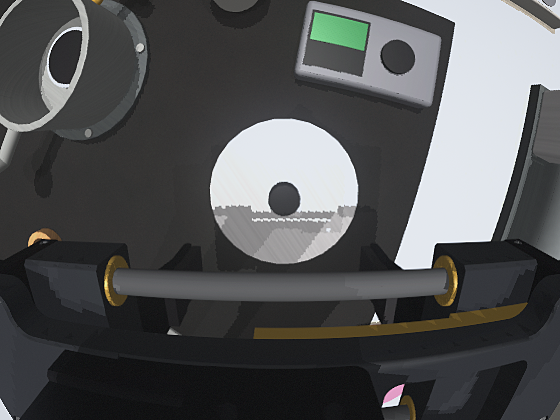

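The wrist view shows the lid disc at columns 210–358 and rows 119–263, with the knob at (284,198). I'll turn those into positions by intersecting the rays with known planes.

```bash
cat >> h.py <<'E'
def fray(u,v,K,T):
    x=(np.asarray(u,float)-K[0,2]); y=(np.asarray(v,float)-K[1,2]); r=np.hypot(x,y)+1e-9; t=r/K[0,0]
    R=np.stack([x/r*np.sin(t),y/r*np.sin(t),np.cos(t)],-1); return R@T[:3,:3].T
def fplane(u,v,z,K,T):
    R=fray(u,v,K,T); return T[:3,3]+R*((z-T[2,3])/R[...,2])[...,None]
def fcloud(d,K,T):
    v,u=np.mgrid[:d.shape[0],:d.shape[1]]; R=fray(u,v,K,T); c=R@T[:3,2]; return T[:3,3]+R*(d/c)[...,None]
E
python3 - <<'E'
from h import *
p,d,K,T=load('wrist')
for px in((210,191),(358,191),(284,119),(284,263)): print(px,np.round(fplane(*px,15,K,T),1))
C=fcloud(d,K,T)
m=np.zeros(d.shape,bool); m[170:225,255:315]=1
k=m&(p.max(2)<100)&(C[...,2]>44)&(C[...,2]<51)
print('knob',C[k].mean(0),np.ptp(C[k],axis=0),k.sum(), circ(C[k]) if 0 else '')
(cx,cy),r=cv2.minEnclosingCircle(C[k][:,:2].astype(np.float32)); print(cx,cy,r)
m[:]=0; m[110:265,200:365]=1
f=m&(abs(C[...,2]-15)<4); h=C[f]; print('flange z',np.median(h[:,2])); print(cv2.minEnclosingCircle(h[:,:2].astype(np.float32)))
# rim partly visible
m[:]=0; m[0:135,0:120]=1
f=m&(abs(C[...,2]-110)<4)&(C[...,0]>560); P=C[f]; print('rim pts',len(P),P.mean(0),P.min(0),P.max(0))
from scipy.optimize import least_squares
q=least_squares(lambda q:np.maximum(abs(np.hypot(P[:,0]-q[0],P[:,1]-q[1])-71)-4,0),[655,-34],loss='soft_l1'); print(q.x)
E
```

```text
(210, 191) [ 540.1 -229.2   15. ]
(358, 191) [ 576.8 -386.3   15. ]
(284, 119) [ 632.6 -290.3   15. ]
(284, 263) [ 476.6 -326.9   15. ]
knob [ 555.53292678 -307.92178098   47.98161524] [30.62423554 30.57121415  6.29217941] 757 
555.0560913085938 -307.9291076660156 15.580906867980957
flange z 16.160211896072724
((554.8607177734375, -307.8560485839844), 81.18219757080078)
rim pts 1898 [641.96227878 -73.14132041 110.12468445] [ 580.53020084 -112.24523984  106.0085984 ] [714.85816882  25.84220781 113.17354047]
[654.67243492 -37.27196561]
```

arm_command(series=[[0,0,0,0.006,0.015,0.15,1],[0,0,0,0,0,0.15,1],[0,0,0,0,0,0.12,1],[0,0,0,0,0,0.1,1],[0,0,0,0,0,0.06,1],[0,0,0,0,0,0,1],[0,0,0,0,0,0,1]])

```text
time: 2.9
eef_pos: [557.8, -308.9, 54.2]
tcp_rot: [[0.974, 0.226, 0.002], [0.226, -0.974, -0.001], [0.002, 0.001, -1.0]]
force: [0.2, 0.6, 0.3]
gripper_width: 86.9
grasp_force: 0.0
```

arm_command(series=[[0,0,0,-0.01,-0.006,0.05,1],[0,0,0,0,0,0.05,1],[0,0,0,0,0,0.035,1],[0,0,0,0,0,0,1],[0,0,0,0,0,0,1]])

```text
time: 3.52
eef_pos: [554.3, -307.6, 19.0]
tcp_rot: [[0.974, 0.226, 0.0], [0.226, -0.974, -0.0], [0.0, 0.0, -1.0]]
force: [0.7, 0.4, 0.6]
gripper_width: 86.8
grasp_force: 0.0
```

arm_command(series=[[0,0,0,0,0,0,0.2],[0,0,0,0,0,0,0.2],[0,0,0,0,0,0,0.2],[0,0,0,0,0,0,0.2],[0,0,0,0,0,0,0.2],[0,0,0,0,0,0,0.2]], force=40)

```text
time: 4.28
eef_pos: [554.1, -307.6, 18.8]
tcp_rot: [[0.974, 0.226, 0.0], [0.226, -0.974, -0.0], [0.0, 0.0, -1.0]]
force: [0.3, -0.2, 0.5]
gripper_width: 35.1
grasp_force: 0.0
```

arm_command(series=[[0,0,0,0,0,0,0],[0,0,0,0,0,0,0],[0,0,0,0,0,0,0],[0,0,0,0,0,0,0]])

```text
time: 4.78
eef_pos: [554.1, -307.5, 18.8]
tcp_rot: [[0.974, 0.226, -0.0], [0.226, -0.974, 0.0], [-0.0, -0.0, -1.0]]
force: [0.2, -0.1, 0.7]
gripper_width: 31.0
grasp_force: 40.0
```

arm_command(series=[[0,0,0,0,0,-0.02,0],[0,0,0,0,0,-0.05,0],[0,0,0,0,0,-0.1,0],[0,0,0,0,0,-0.15,0],[0,0,0,0,0,-0.15,0],[0,0,0,0,0,-0.15,0],[0,0,0,0,0,-0.08,0],[0,0,0,0,0,0,0],[0,0,0,0,0,0,0]])

```text
time: 5.9
eef_pos: [553.4, -307.4, 192.7]
tcp_rot: [[0.974, 0.226, -0.002], [0.226, -0.974, 0.001], [-0.001, -0.001, -1.0]]
force: [-0.5, 0.5, -5.0]
gripper_width: 30.6
grasp_force: 40.0
```

arm_command(series=[[0,0,0,0.04,-0.06,0,0],[0,0,0,0.064,-0.097,0,0],[0,0,0,0.064,-0.097,0,0],[0,0,0,0.064,-0.097,0,0],[0,0,0,0.024,-0.037,0,0],[0,0,0,0,0,0,0],[0,0,0,0,0,0,0]])

```text
time: 6.78
eef_pos: [593.9, -200.1, 193.5]
tcp_rot: [[0.975, 0.224, -0.001], [0.224, -0.975, -0.001], [-0.001, 0.001, -1.0]]
force: [0.2, -1.0, -5.0]
gripper_width: 31.0
grasp_force: 40.0
```

Run:
```python
from h import *
s=observe(); print(np.round(s['eef_pos'],1))
p,d,K,T=grab('wrist'); cv2.imwrite('pics/w2.png',p)
C=fcloud(d,K,T); 
m=(d>0)&(abs(C[...,2]-110)<4)&(np.hypot(C[...,0]-655,C[...,1]+35)<85)
P=C[m]
from scipy.optimize import least_squares
for R,w in((71,4),):
    q=least_squares(lambda q:np.maximum(abs(np.hypot(P[:,0]-q[0],P[:,1]-q[1])-71)-3.5,0),[655,-34],loss='soft_l1'); print(q.x,len(P),np.median(P[:,2]))
print(cv2.minEnclosingCircle(P[:,:2].astype(np.float32)))
# held lid flange
m=(d>0)&(abs(C[...,2]-(s['eef_pos'][2]-3.5))<5)&(p.min(2)>60)&(np.hypot(C[...,0]-s['eef_pos'][0],C[...,1]-s['eef_pos'][1])<95)
print(cv2.minEnclosingCircle(C[m][:,:2].astype(np.float32)),m.sum())
A=np.c_[C[m][:,:2],np.ones(m.sum())]; print('tilt',np.linalg.lstsq(A,C[m][:,2],rcond=None)[0])
```

```text
[ 593.9 -200.1  193.5]
[654.7999309  -37.25885846] 4560 110.70843902782578
((654.7371826171875, -36.40020751953125), 75.41339111328125)
((603.7877197265625, -198.79254150390625), 80.07252502441406) 32044
tilt [-8.12878466e-04 -1.94921718e-03  1.90930820e+02]
```

View pics/w2.png

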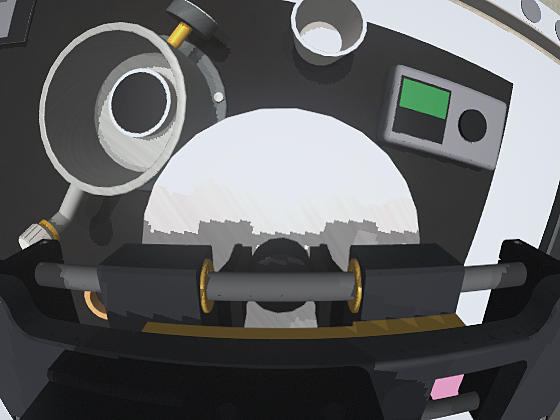

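The view shows the held lid level, centred at about (281,235), and the pot's mouth at (113,108) giving a rim centre of (654.8,-37). I'll move over it.

arm_command(series=[[0,0,0,0.04,-0.06,0,0],[0,0,0,0.08,-0.123,0,0],[0,0,0,0.1,-0.15,0,0],[0,0,0,0.08,-0.13,0,0],[0,0,0,0.06,-0.09,0,0],[0,0,0,0.02,-0.03,0,0],[0,0,0,0,0,0.08,0],[0,0,0,0,0,0.08,0],[0,0,0,0,0,0.04,0],[0,0,0,0,0,0,0],[0,0,0,0,0,0,0]])

```text
time: 8.2
eef_pos: [654.5, -35.4, 144.4]
tcp_rot: [[0.974, 0.225, 0.001], [0.225, -0.974, -0.0], [0.001, 0.0, -1.0]]
force: [0.1, -0.4, -5.4]
gripper_width: 31.0
grasp_force: 40.0
```

arm_command(series=[[0,0,0,-0.003,0.005,0.02,0],[0,0,0,0,0,0.02,0],[0,0,0,0,0,0.012,0],[0,0,0,0,0,0.008,0],[0,0,0,0,0,0.006,0],[0,0,0,0,0,0.006,0],[0,0,0,0,0,0,0],[0,0,0,0,0,0,0]])

```text
time: 9.2
eef_pos: [653.7, -36.6, 125.9]
tcp_rot: [[0.974, 0.226, 0.0], [0.226, -0.974, -0.0], [0.0, 0.0, -1.0]]
force: [0.9, 0.2, -6.2]
gripper_width: 31.2
grasp_force: 40.0
```

No side contact, and the boss is entering. Small steps from here.

arm_command(series=[[0,0,0,0,0,0.004,0],[0,0,0,0,0,0.004,0],[0,0,0,0,0,0.004,0],[0,0,0,0,0,0.003,0],[0,0,0,0,0,0,0]])

```text
time: 9.82
eef_pos: [653.6, -36.6, 122.0]
tcp_rot: [[0.974, 0.226, -0.0], [0.226, -0.974, -0.0], [-0.0, 0.0, -1.0]]
force: [-0.4, 0.4, -5.5]
gripper_width: 30.8
grasp_force: 40.0
```

arm_command(series=[[0,0,0,0,0,0.002,0],[0,0,0,0,0,0.002,0],[0,0,0,0,0,0.002,0],[0,0,0,0,0,0,0]])

```text
time: 10.32
eef_pos: [653.8, -36.6, 121.8]
tcp_rot: [[0.974, 0.226, 0.001], [0.226, -0.974, -0.0], [0.001, 0.0, -1.0]]
force: [-6.9, 0.3, 6.5]
gripper_width: 31.1
grasp_force: 40.0
```

Contact came at exactly the expected seated height (121.8). Releasing.

arm_command(series=[[0,0,0,0,0,-0.003,0.36],[0,0,0,0,0,0,0.45],[0,0,0,0,0,0,0.7],[0,0,0,0,0,0,0.9],[0,0,0,0,0,0,0.9],[0,0,0,0,0,-0.05,0.9],[0,0,0,0,0,-0.1,0.9],[0,0,0,0,0,-0.15,0.9],[0,0,0,0,0,-0.15,0.9],[0,0,0,0,0,0,0.9],[0,0,0,0,0,0,0.9]], force=10)

```text
time: 11.7
eef_pos: [653.6, -36.6, 233.9]
tcp_rot: [[0.974, 0.226, 0.0], [0.226, -0.974, -0.0], [0.0, 0.0, -1.0]]
force: [-1.0, 0.9, -1.1]
gripper_width: 78.1
grasp_force: 0.0
```

Run:
```python
from h import *
s=observe(); print(np.round(s['eef_pos'],1),s['gripper_width'])
for n in('scene','side','wrist'):
    p,d,K,T=grab(n); C=(fcloud if n=='wrist' else cloud)(d,K,T)
    r=np.hypot(C[...,0]-654.8,C[...,1]+37)
    m=(d>0)&(r<76)&(abs(C[...,2]-118)<10)&(p.min(2)>110); P=C[m]
    print(n,'lid plane',np.linalg.lstsq(np.c_[P[:,0]-654.8,P[:,1]+37,np.ones(len(P))],P[:,2],rcond=None)[0],len(P))
    m=(d>0)&(r<95)&(abs(C[...,2]-118)<7)&(p.min(2)>110); print(cv2.minEnclosingCircle(C[m][:,:2].astype(np.float32)))
cv2.imwrite('pics/w3.png',load('wrist')[0])
p=load('side')[0]; cv2.imwrite('pics/s3.png',cv2.resize(p[140:300,180:380],None,fx=3.5,fy=3.5,interpolation=2))
```

```text
[653.6 -36.6 233.9] 78.06629806875047
scene lid plane [9.06731114e-04 8.41175758e-04 1.19181309e+02] 984
((656.0348510742188, -38.06388473510742), 81.55561065673828)
side lid plane [ 6.65496895e-06 -3.84479499e-04  1.16376369e+02] 1562
((654.0485229492188, -34.5285530090332), 84.1457748413086)
wrist lid plane [ 1.61993068e-04 -8.64586255e-04  1.19174888e+02] 19566
((655.01806640625, -37.499000549316406), 80.8720703125)
```

View pics/w3.png

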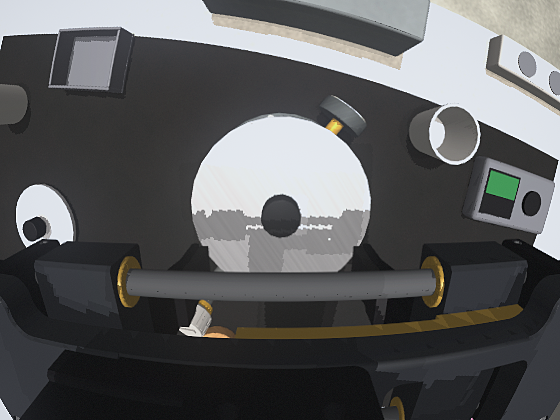

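View pics/s3.png

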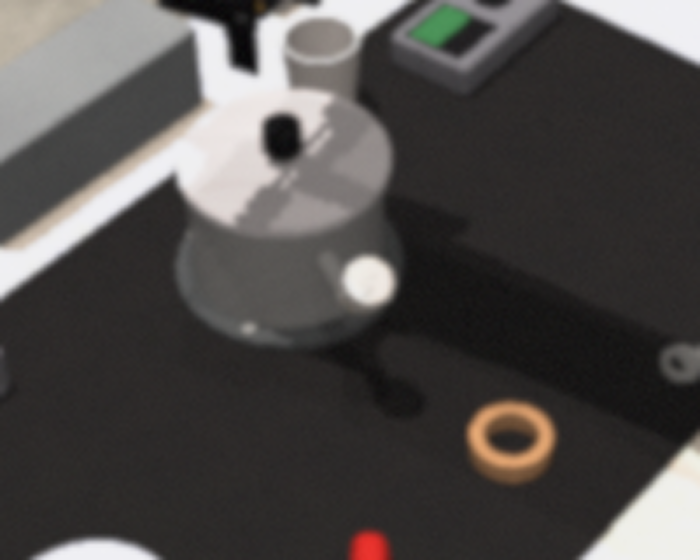

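The lid is seated level: plane slopes are under 0.1 %, the flange top is at about 118 mm, and it is centred within 1 mm of the rim fit. The cap is at side-crop pixel (368,281). I'll move above it to measure its axis.

arm_command(series=[[0,0,0,-0.1,-0.075,-0.03,0.9],[0,0,0,-0.13,-0.1,-0.03,0.9],[0,0,0,-0.13,-0.1,-0.03,0.9],[0,0,0,-0.13,-0.1,0,0.9],[0,0,0,-0.03,-0.02,0,0.9],[0,0,0,0,0,0,0.9],[0,0,0,0,0,0,0.9]])

```text
time: 12.72
eef_pos: [505.4, 29.5, 255.9]
tcp_rot: [[0.974, 0.225, -0.0], [0.225, -0.974, 0.0], [-0.0, -0.0, -1.0]]
force: [-0.7, 0.5, 0.3]
gripper_width: 78.2
grasp_force: 0.0
```

Run:
```python
from h import *
s=observe(); print(np.round(s['eef_pos'],1),np.round(s['qpos'],2))
p,d,K,T=grab('wrist'); C=fcloud(d,K,T)
cv2.imwrite('pics/w4.png',p); c=np.array([654.8,-37])
r=np.hypot(C[...,0]-c[0],C[...,1]-c[1])
m=(d>0)&(r>110)&(r<190)&(C[...,2]>90)&(C[...,2]<145)&(C[...,0]<600)&(p.min(2)>100)&(abs(C[...,1])<90)
P=C[m]; print('cap',P.mean(0),len(P),P.min(0),P.max(0))
m2=(d>0)&(r>100)&(r<190)&(C[...,2]>60)&(C[...,2]<90)&(C[...,0]<600)&(abs(C[...,1])<90); print('neck',C[m2].mean(0) if m2.any() else 0,m2.sum())
v,u=np.nonzero(m); print(u.min(),u.max(),v.min(),v.max())
# fit: top disc: plane normal at 30deg with yaw a; position by planar/cylinder model
from scipy.optimize import least_squares
def f(q):
    a,s,o=q; dr=np.array([np.cos(a),np.sin(a),0]); z=np.array([0,0,1.]); ax=.5*dr+np.sqrt(.75)*z
    g=np.array([*c,115])+148*dr+ax*s; 
    h=(P-g)@ax; rad=np.linalg.norm((P-g)-h[:,None]*ax,axis=1)
    # signed distance to cylinder -13..11, r17
    dx=rad-17; dz=np.abs(h+1)-12
    return np.where((dx>0)&(dz>0),np.hypot(dx,dz),np.maximum(dx,dz))+0*o
for a0 in(2.5,2.75,3.0):
    q=least_squares(f,[a0,3,0],loss='soft_l1'); a,sh,_=q.x; dr=np.array([np.cos(a),np.sin(a),0]); ax=.5*dr+[0,0,.866]
    print(q.x,q.cost,'grip',np.array([*c,115])+148*dr+ax*sh,'axis',ax, np.median(abs(f(q.x))))
```

```text
[505.4  29.5 255.9] [ 0.34  0.09 -0.51  1.69  0.04  1.37 -1.52]
cap [521.56408324  25.31222117 126.10820813] 1381 [499.49966409   6.61092132  90.11530467] [543.992977    44.1602639  137.65898771]
neck [552.70175262  11.00235589  86.27817245] 419
266 307 164 212
[2.71337602 4.40004204 0.        ] 1601.133206864433 grip [518.16187881  25.37042691 118.81043641] axis [-0.45485387  0.20762456  0.866     ] 0.5200520384888101
[2.71337602 4.40002649 0.        ] 1601.13320691743 grip [518.16188586  25.37042362 118.81042294] axis [-0.45485387  0.20762456  0.866     ] 0.520036482707237
[2.71337602 4.40005444 0.        ] 1601.133206909532 grip [518.16187319  25.37042952 118.81044714] axis [-0.45485387  0.20762456  0.866     ] 0.5200644311767508
```

View pics/w4.png

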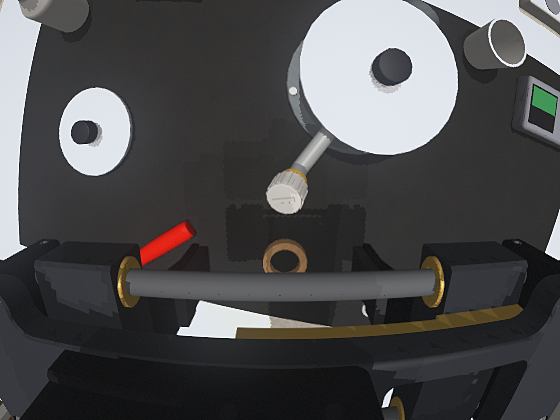

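The picture shows the cap at (287,195) with the pipe running up-right to the pot. The model fit gives cap_grip at about (518.2, 25.4, 118.8) with a residual of 0.5 mm, and 4.4 mm above home is consistent with about 3.4 rad. Now I tilt the tool onto the cap's axis.

arm_command(series=[[-0.068,0.088,0,0,0,0,0.8],[-0.068,0.088,0,0,0,0,0.8],[-0.068,0.088,0,0,0,0,0.8],[0,0,0,0,0,0,0.8],[0,0,0,0,0,0,0.8]])

```text
time: 13.4
eef_pos: [505.4, 30.0, 256.9]
tcp_rot: [[0.878, 0.151, 0.454], [0.269, -0.94, -0.208], [0.396, 0.305, -0.866]]
force: [0.0, -0.0, 0.4]
gripper_width: 69.9
grasp_force: 0.0
```

```bash
cat > go.py <<'E'
from h import *
import sys
from scipy.spatial.transform import Rotation as Ro
g=np.array([518.2,25.4,118.8]); ax=np.array([-.455,.208,.866])
def rel(off):
    s=observe(); R=np.array(s['tcp_rot']); t=g+ax*(off-18.7)
    z=-ax; w=np.cross(R[:,2],z); a=np.arcsin(np.linalg.norm(w)); w=w/np.linalg.norm(w)*a
    print('q',np.round(s['qpos'],2),'eef',np.round(s['eef_pos'],1),'turn',np.round(R.T@w/(np.pi/2),4),'shift',np.round(R.T@(t-s['eef_pos'])/250,4), 'F',np.round(s['force'],1))
if __name__=='__main__': rel(float(sys.argv[1]))
E
python3 go.py 70
```

```text
q [ 0.32 -0.27 -0.61  2.07  0.24  0.91 -1.76] eef [505.4  30.  256.9] turn [-0.0002  0.0007 -0.    ] shift [-0.1787 -0.1434  0.3004] F [ 0.  -0.   0.4]
```

arm_command(series=[[0,0,0,-0.09,-0.072,0.0,0.8],[0,0,0,-0.089,-0.072,0.05,0.8],[0,0,0,0,0,0.13,0.8],[0,0,0,0,0,0.12,0.8],[0,0,0,0,0,0,0.8],[0,0,0,0,0,0,0.8]])

```text
time: 14.15
eef_pos: [494.8, 36.6, 163.5]
tcp_rot: [[0.878, 0.151, 0.454], [0.269, -0.941, -0.208], [0.396, 0.305, -0.866]]
force: [-0.6, -0.2, 0.2]
gripper_width: 69.6
grasp_force: 0.0
```

```bash
python3 go.py 3
python3 - <<'E'
from h import *
from go import g,ax
from scipy.optimize import least_squares
p,d,K,T=grab('wrist'); C=fcloud(d,K,T); c=g
m=(d>0)&(np.linalg.norm(C-c,axis=-1)<40)&(p.min(2)>100)
P=C[m]; h0=(P-g)@ax; k=h0>-8; P=P[k]
e1=np.cross(ax,[0,0,1]);e1/=np.linalg.norm(e1); e2=np.cross(ax,e1)
def f(q):
    G=g+q[0]*e1+q[1]*e2+q[2]*ax; h=(P-G)@ax; rad=np.linalg.norm((P-G)-h[:,None]*ax,axis=1); dx=rad-17; dz=np.abs(h+1)-12
    return np.where((dx>0)&(dz>0),np.hypot(dx,dz),np.maximum(dx,dz))
q=least_squares(f,[0,0,0],loss='soft_l1'); print(len(P),q.x,'grip',g+q.x[0]*e1+q.x[1]*e2+q.x[2]*ax,np.median(abs(f(q.x))))
cv2.imwrite('pics/w5.png',p)
E
```

```text
q [ 0.36 -0.19 -0.73  2.21  0.37  0.73 -1.96] eef [494.8  36.6 163.5] turn [-0.0002  0.0003  0.    ] shift [-0.0007  0.0018  0.2694] F [-0.6 -0.2  0.2]
2270 [ 0.36992904 -0.50409815  0.29876459] grip [518.61489389  25.61708454 119.31092485] 0.4884880523642767
```

View pics/w5.png

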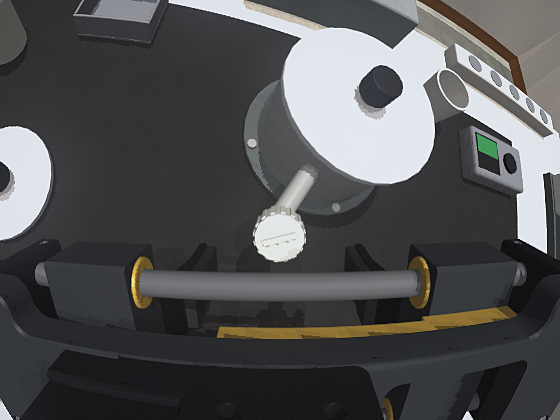

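The tilted view shows the cap at (280,233), face-on between the fingers, and the refit agrees within 0.7 mm. Descending along the axis.

arm_command(series=[[0,0,0,-0.001,0.002,0.09,0.8],[0,0,0,0,0,0.09,0.8],[0,0,0,0,0,0.06,0.8],[0,0,0,0,0,0.028,0.8],[0,0,0,0,0,0,0.8],[0,0,0,0,0,0,0.8]])

```text
time: 14.95
eef_pos: [524.7, 22.1, 105.6]
tcp_rot: [[0.877, 0.151, 0.456], [0.27, -0.94, -0.209], [0.397, 0.306, -0.865]]
force: [-0.1, 0.2, -0.6]
gripper_width: 69.4
grasp_force: 0.0
```

```bash
sed -i 's/518.2,25.4,118.8/518.5,25.5,119.1/' go.py; python3 go.py 2
```

```text
q [ 0.41 -0.   -0.77  2.22  0.64  0.64 -2.18] eef [524.7  22.1 105.6] turn [ 0.0007 -0.0006 -0.    ] shift [ 0.0032 -0.0002  0.0057] F [-0.1  0.2 -0.6]
```

arm_command(series=[[0,0,0,0.003,0,0.004,0.8],[0,0,0,0,0,0,0.2],[0,0,0,0,0,0,0],[0,0,0,0,0,0,0],[0,0,0,0,0,0,0],[0,0,0,0,0,0,0],[0,0,0,0,0,0,0],[0,0,0,0,0,0,0]], force=35)

```text
time: 15.95
eef_pos: [525.4, 23.0, 103.8]
tcp_rot: [[0.877, 0.153, 0.455], [0.271, -0.94, -0.207], [0.396, 0.305, -0.866]]
force: [-1.6, 5.8, -1.9]
gripper_width: 33.3
grasp_force: 35.0
```

arm_command(series=[[0,0,0.05,0,0,0.0004,0],[0,0,0.1,0,0,0.0008,0],[0,0,0.1,0,0,0.0008,0],[0,0,0.1,0,0,0.0008,0],[0,0,0.1,0,0,0.0008,0],[0,0,0.1,0,0,0.0008,0],[0,0,0.1,0,0,0.0008,0],[0,0,0.1,0,0,0.0008,0],[0,0,0.1,0,0,0.0008,0],[0,0,0.1,0,0,0.0008,0],[0,0,0.05,0,0,0.0004,0],[0,0,0,0,0,0,0]])

```text
time: 17.45
eef_pos: [520.1, 21.6, 120.4]
tcp_rot: [[0.417, -0.775, 0.475], [-0.812, -0.553, -0.19], [0.409, -0.306, -0.86]]
force: [32.2, 16.9, -41.4]
gripper_width: 32.9
grasp_force: 35.0
```

```bash
cat > st.py <<'E'
from go import *
s=observe(); R=np.array(s['tcp_rot']); print('along-axis torque',round(np.array(s['ft_torque'])@R[:,2],3),'width',s['gripper_width'],'height above grip',((s['eef_pos']-g)@ax+18.7)); rel(2)
E
python3 st.py
```

```text
along-axis torque 0.169 width 32.93155158730691 height above grip 18.296275705890665
q [ 1.34 -0.43 -1.47  2.22 -0.28  0.51 -2.6 ] eef [520.1  21.6 120.4] turn [-0.0174  0.0027  0.    ] shift [-0.0172 -0.0004  0.0653] F [ 32.2  16.9 -41.4]
```

Turning clockwise (+rz) drives q7 down, so I started at the wrong end of its range and the tool slid up the cap. I'll let go, back off along the axis, and wind the wrist the other way.

arm_command(series=[[0,0,0,0,0,0,0.45],[0,0,0,0,0,0,0.7],[0,0,0,0,0,0,0.8],[0,0,0,0,0,0,0.8]])

```text
time: 17.95
eef_pos: [518.1, 19.1, 119.3]
tcp_rot: [[0.419, -0.777, 0.47], [-0.81, -0.553, -0.193], [0.41, -0.3, -0.862]]
force: [0.9, 0.3, 0.2]
gripper_width: 61.2
grasp_force: 0.0
```

```bash
python3 st.py
```

```text
along-axis torque 0.056 width 61.219058628113665 height above grip 17.71063385372026
q [ 1.34 -0.43 -1.47  2.22 -0.27  0.52 -2.6 ] eef [518.1  19.1 119.3] turn [-0.0134  0.0028 -0.    ] shift [-0.0202 -0.0138  0.0632] F [0.9 0.3 0.2]
```

arm_command(series=[[0,0,0,0,0,-0.08,0.8],[0,0,-0.05,0,0,-0.1,0.8],[0,0,-0.1,0,0,-0.1,0.8],[0,0,-0.11,0,0,-0.05,0.8],[0,0,-0.11,0,0,0,0.8],[0,0,-0.11,0,0,0,0.8],[0,0,-0.11,0,0,0,0.8],[0,0,-0.11,0,0,0,0.8],[0,0,-0.11,0,0,0,0.8],[0,0,-0.11,0,0,0,0.8],[0,0,-0.08,0,0,0,0.8],[0,0,0,0,0,0,0.8]])

```text
time: 19.45
eef_pos: [479.4, 35.3, 190.2]
tcp_rot: [[0.777, 0.419, 0.469], [0.553, -0.811, -0.192], [0.3, 0.409, -0.862]]
force: [-0.3, -0.4, 0.4]
gripper_width: 69.7
grasp_force: 0.0
```

```bash
python3 st.py
```

```text
along-axis torque -0.008 width 69.68884297178285 height above grip 100.09977600353884
q [ 0.56 -0.34 -0.84  2.22  0.12  0.73 -1.4 ] eef [479.4  35.3 190.2] turn [-0.0033 -0.0136  0.    ] shift [ 0.0132 -0.0184  0.3928] F [-0.3 -0.4  0.4]
```

arm_command(series=[[-0.003,-0.014,0,0.013,-0.018,0,0.8],[0,0,-0.11,0,0,0,0.8],[0,0,-0.11,0,0,0,0.8],[0,0,-0.11,0,0,0,0.8],[0,0,-0.11,0,0,0,0.8],[0,0,-0.11,0,0,0,0.8],[0,0,-0.11,0,0,0,0.8],[0,0,-0.11,0,0,0,0.8],[0,0,-0.11,0,0,0,0.8],[0,0,-0.11,0,0,0,0.8],[0,0,-0.11,0,0,0,0.8],[0,0,0,0,0,0,0.8]])

```text
time: 20.95
eef_pos: [480.1, 40.7, 189.5]
tcp_rot: [[-0.532, 0.714, 0.455], [0.716, 0.666, -0.208], [-0.452, 0.215, -0.866]]
force: [0.3, 0.9, -0.3]
gripper_width: 69.7
grasp_force: 0.0
```

```bash
python3 st.py
python3 - <<'E'
from h import *
from go import g,ax
from scipy.optimize import least_squares
for n in('wrist','side'):
    p,d,K,T=grab(n); C=(fcloud if n=='wrist' else cloud)(d,K,T)
    m=(d>0)&(np.linalg.norm(C-g,axis=-1)<40)&(p.min(2)>100); P=C[m]; P=P[((P-g)@ax)>-8]
    h=(P-g)@ax; print(n,len(P),'top h above grip0 (11=initial)',np.percentile(h,[50,80,95]) if len(P) else '')
p=load('side')[0]
r=np.hypot(*(cloud(*load('side')[1:])[...,:2]-[654.8,-37]).transpose(2,0,1))
E
```

```text
along-axis torque 0.008 width 69.70507344303181 height above grip 100.30947171943765
q [ 0.22 -0.25 -0.6   2.21  0.33  0.8   0.12] eef [480.1  40.7 189.5] turn [-0.0003 -0.0001  0.    ] shift [0.0018 0.009  0.3932] F [ 0.3  0.9 -0.3]
wrist 1574 top h above grip0 (11=initial) [ 9.50702222 10.21216074 11.2315617 ]
side 170 top h above grip0 (11=initial) [ 6.51024056  9.47795563 11.22838243]
```

arm_command(series=[[0,0,-0.11,0.002,0.009,0,0.8],[0,0,-0.11,0,0,0,0.8],[0,0,-0.11,0,0,0,0.8],[0,0,-0.11,0,0,0,0.8],[0,0,-0.11,0,0,0,0.8],[0,0,-0.11,0,0,0,0.8],[0,0,-0.11,0,0,0,0.8],[0,0,-0.11,0,0,0,0.8],[0,0,-0.11,0,0,0,0.8],[0,0,-0.11,0,0,0,0.8],[0,0,-0.11,0,0,0,0.8],[0,0,0,0,0,0,0.8]])

```text
time: 22.55
eef_pos: [481.5, 42.6, 189.9]
tcp_rot: [[-0.504, -0.735, 0.455], [-0.862, 0.462, -0.208], [-0.057, -0.497, -0.866]]
force: [-0.6, 0.0, -0.2]
gripper_width: 69.6
grasp_force: 0.0
```

```bash
python3 st.py
```

```text
along-axis torque 0.095 width 69.5980487411891 height above grip 100.39980161393964
q [-0.06 -0.23 -0.37  2.22  0.42  0.83  1.93] eef [481.5  42.6 189.9] turn [-0.     -0.0002 -0.    ] shift [0.0006 0.0004 0.3936] F [-0.6  0.  -0.2]
```

arm_command(series=[[0,0,0,0,0,0.12,0.65],[0,0,0,0,0,0.12,0.65],[0,0,0,0,0,0.08,0.65],[0,0,0,0,0,0.05,0.65],[0,0,0,0,0,0.03,0.65],[0,0,0,0,0,0,0.65],[0,0,0,0,0,0,0.65],[0,0,0,0,0,0,0.65]])

```text
time: 23.55
eef_pos: [527.2, 22.0, 103.9]
tcp_rot: [[-0.5, -0.736, 0.456], [-0.864, 0.458, -0.208], [-0.056, -0.498, -0.865]]
force: [0.7, 0.4, 0.6]
gripper_width: 56.5
grasp_force: 0.0
```

```bash
python3 st.py
```

```text
along-axis torque 0.145 width 56.464315898182214 height above grip 0.8676724729861753
q [-0.01 -0.01 -0.36  2.24  0.64  0.63  1.76] eef [527.2  22.  103.9] turn [-0.0006  0.0002 -0.    ] shift [ 0.0018  0.0018 -0.0045] F [0.7 0.4 0.6]
```

arm_command(series=[[0,0,0,0.002,0.002,0,0.3],[0,0,0,0,0,0,0],[0,0,0,0,0,0,0],[0,0,0,0,0,0,0],[0,0,0,0,0,0,0],[0,0,0,0,0,0,0],[0,0,0.05,0,0,0.0004,0],[0,0,0.1,0,0,0.0008,0],[0,0,0.1,0,0,0.0008,0],[0,0,0.1,0,0,0.0008,0],[0,0,0.05,0,0,0.0004,0],[0,0,0,0,0,0,0]])

```text
time: 25.05
eef_pos: [525.8, 22.2, 101.6]
tcp_rot: [[-0.838, -0.302, 0.454], [-0.429, 0.879, -0.208], [-0.336, -0.369, -0.867]]
force: [-7.1, 5.3, 1.9]
gripper_width: 33.0
grasp_force: 35.0
```

```bash
python3 st.py
```

```text
along-axis torque 0.093 width 33.0381829771298 height above grip -0.47354749037391386
q [-0.01 -0.01 -0.36  2.24  0.64  0.63  1.13] eef [525.8  22.2 101.6] turn [ 0.0006 -0.0008  0.    ] shift [-0.0047 -0.0054 -0.0099] F [-7.1  5.3  1.9]
```

arm_command(series=[[0,0,0.1,0,0,0.0008,0],[0,0,0.1,0,0,0.0008,0],[0,0,0.1,0,0,0.0008,0],[0,0,0.1,0,0,0.0008,0],[0,0,0.1,0,0,0.0008,0]])

```text
time: 25.68
eef_pos: [527.5, 22.5, 101.7]
tcp_rot: [[-0.805, 0.38, 0.456], [0.319, 0.925, -0.207], [-0.5, -0.021, -0.866]]
force: [2.8, 0.7, 2.9]
gripper_width: 33.0
grasp_force: 35.0
```

```bash
python3 st.py; python3 -c "from h import *; print(observe()['ft_torque'],observe()['tau'][6])"
```

```text
along-axis torque -0.692 width 33.04906311638735 height above grip -1.0936536649586373
q [-0.   -0.01 -0.37  2.24  0.65  0.63  0.34] eef [527.5  22.5 101.7] turn [0.0009 0.0005 0.    ] shift [-0.0018 -0.004  -0.0124] F [2.8 0.7 2.9]
[-0.00667116 -0.22101972  0.84851827] 1.8742114305496216
```

arm_command(series=[[0,0,0.1,0,0,0.0008,0],[0,0,0.1,0,0,0.0008,0],[0,0,0.1,0,0,0.0008,0]])

```text
time: 26.05
eef_pos: [528.1, 21.4, 101.8]
tcp_rot: [[-0.543, 0.705, 0.456], [0.705, 0.678, -0.208], [-0.456, 0.209, -0.865]]
force: [-4.5, 2.5, 5.1]
gripper_width: 33.3
grasp_force: 35.0
```

```bash
python3 st.py; python3 -c "from h import *; print(observe()['ft_torque'],observe()['tau'][6])"
```

```text
along-axis torque -0.394 width 33.268418129105264 height above grip -1.4923243574170044
q [ 0.   -0.01 -0.37  2.24  0.65  0.63 -0.14] eef [528.1  21.4 101.8] turn [ 0.0007  0.0009 -0.    ] shift [ 0.001  -0.0018 -0.014 ] F [-4.5  2.5  5.1]
[0.38303861 0.93411677 0.43304695] 1.993640810251236
```

arm_command(series=[[0,0,0,0,0,0,0],[0,0,0,0,0,0,0]])

```text
time: 26.3
eef_pos: [528.1, 21.5, 101.7]
tcp_rot: [[-0.546, 0.703, 0.456], [0.702, 0.681, -0.208], [-0.457, 0.207, -0.865]]
force: [-3.6, 1.5, 5.6]
gripper_width: 33.3
grasp_force: 35.0
```

```bash
python3 st.py; python3 -c "from h import *; print(observe()['ft_torque'],observe()['tau'][6])"
```

```text
along-axis torque -0.185 width 33.288541565444824 height above grip -1.510221654091076
q [ 0.   -0.01 -0.37  2.24  0.65  0.63 -0.13] eef [528.1  21.5 101.7] turn [0.0007 0.0006 0.    ] shift [ 0.0005 -0.0018 -0.014 ] F [-3.6  1.5  5.6]
[0.15812886 0.39968711 0.20120609] -0.25326719507575035
```

arm_command(series=[[0,0,0.1,0,0,0.0008,0],[0,0,0.1,0,0,0.0008,0],[0,0,0,0,0,0,0],[0,0,0,0,0,0,0]])

```text
time: 26.8
eef_pos: [527.9, 21.3, 101.2]
tcp_rot: [[-0.302, 0.837, 0.456], [0.878, 0.431, -0.208], [-0.371, 0.337, -0.865]]
force: [-4.7, 0.6, 6.4]
gripper_width: 32.9
grasp_force: 35.0
```

```bash
python3 st.py; python3 -c "from h import *; print(observe()['ft_torque'],observe()['tau'][6])"
```

```text
along-axis torque -0.383 width 32.92070964066364 height above grip -2.0010087152151677
q [ 0.   -0.   -0.37  2.24  0.65  0.63 -0.45] eef [527.9  21.3 101.2] turn [ 0.0005  0.0004 -0.    ] shift [-0.0003 -0.0002 -0.016 ] F [-4.7  0.6  6.4]
[-0.01168532  0.73544274  0.259914  ] -0.43395831249654293
```

I'll keep turning so this single grip spans the whole possible range. It can only slip once the cap is on the stop.

arm_command(series=[[0,0,0.1,0,0,0.0005,0],[0,0,0.1,0,0,0.0005,0],[0,0,0.1,0,0,0.0005,0],[0,0,0.1,0,0,0.0005,0],[0,0,0,0,0,0,0]], force=45)

```text
time: 27.42
eef_pos: [527.5, 21.1, 100.1]
tcp_rot: [[0.25, 0.855, 0.455], [0.963, -0.17, -0.209], [-0.101, 0.49, -0.866]]
force: [-5.9, 2.3, 4.9]
gripper_width: 33.1
grasp_force: 45.0
```

```bash
python3 st.py; python3 -c "from h import *; print(observe()['ft_torque'],observe()['tau'][6])"
```

```text
along-axis torque -0.091 width 33.11246050967173 height above grip -2.767970757923365
q [ 0.   -0.   -0.37  2.24  0.65  0.63 -1.08] eef [527.5  21.1 100.1] turn [-0.0002  0.0004  0.    ] shift [ 0.0005  0.0032 -0.0191] F [-5.9  2.3  4.9]
[ 0.259591    1.17211175 -0.04080196] -1.4898257330060005
```

arm_command(series=[[0,0,0.1,0,0,0.0005,0],[0,0,0.1,0,0,0.0005,0],[0,0,0.1,0,0,0,0],[0,0,0.1,0,0,0,0]])

```text
time: 27.92
eef_pos: [527.1, 21.2, 99.3]
tcp_rot: [[0.706, 0.544, 0.454], [0.678, -0.705, -0.208], [0.206, 0.455, -0.866]]
force: [-6.5, 4.1, 1.7]
gripper_width: 32.8
grasp_force: 45.0
```

```bash
python3 st.py; python3 -c "from h import *; print(observe()['ft_torque'],observe()['tau'][6])"
```

```text
along-axis torque -0.925 width 32.824959589482695 height above grip -3.2724803640639237
q [ 0.   -0.   -0.37  2.24  0.65  0.63 -1.71] eef [527.1  21.2  99.3] turn [-0.0004  0.0009  0.    ] shift [ 0.0039  0.0051 -0.0211] F [-6.5  4.1  1.7]
[0.30728109 1.67818673 0.82483944] 1.868526041507721
```

arm_command(series=[[0,0,0.08,0,0,0,0],[0,0,0.08,0,0,0,0],[0,0,0,0,0,0,0],[0,0,0,0,0,0,0],[0,0,0,0,0,0,0]], force=55)

```text
time: 28.55
eef_pos: [527.4, 21.7, 99.4]
tcp_rot: [[0.817, 0.356, 0.454], [0.485, -0.849, -0.207], [0.312, 0.39, -0.866]]
force: [-4.8, 4.7, 0.5]
gripper_width: 32.5
grasp_force: 55.0
```

```bash
python3 st.py; python3 -c "from h import *; s=observe();print(s['ft_torque'],s['tau'][6],s['tcp_rot'])"
```

```text
along-axis torque -0.352 width 32.542609226435744 height above grip -3.19920626938012
q [ 0.   -0.   -0.37  2.24  0.65  0.63 -1.96] eef [527.4  21.7  99.4] turn [-0.0006  0.0003  0.    ] shift [ 0.003   0.0053 -0.0208] F [-4.8  4.7  0.5]
[0.82632788 1.41929666 0.49907229] -0.37800067104399204 [[ 0.81674602  0.35586746  0.45418531]
 [ 0.48541315 -0.84932026 -0.20743473]
 [ 0.31192951  0.38988901 -0.86642169]]
```

arm_command(series=[[0,0,0.08,0,0,0,0],[0,0,0.08,0,0,0,0],[0,0,0,0,0,0,0],[0,0,0,0,0,0,0],[0,0,0,0,0,0,0]])

```text
time: 29.18
eef_pos: [527.2, 21.9, 99.2]
tcp_rot: [[0.879, 0.143, 0.454], [0.26, -0.943, -0.207], [0.399, 0.3, -0.866]]
force: [-4.9, 4.2, 0.2]
gripper_width: 32.8
grasp_force: 55.0
```

```bash
python3 st.py; python3 -c "from h import *; s=observe();print(s['ft_torque'],s['tau'][6])"
```

```text
along-axis torque -0.789 width 32.76522460233747 height above grip -3.244150238262147
q [ 0.   -0.   -0.37  2.24  0.65  0.63 -2.21] eef [527.2  21.9  99.2] turn [-0.0006  0.0005  0.    ] shift [ 0.0048  0.0053 -0.021 ] F [-4.9  4.2  0.2]
[0.74986019 1.66694289 0.90452043] -0.8284671977162361
```

arm_command(series=[[0,0,0.06,0,0,0,0],[0,0,0.06,0,0,0,0],[0,0,0,0,0,0,0],[0,0,0,0,0,0,0]])

```text
time: 29.68
eef_pos: [527.7, 22.1, 99.5]
tcp_rot: [[0.89, -0.023, 0.455], [0.08, -0.975, -0.207], [0.448, 0.221, -0.866]]
force: [-2.3, 5.5, -1.6]
gripper_width: 32.1
grasp_force: 55.0
```

```bash
python3 st.py; python3 -c "from h import *; s=observe();print(s['ft_torque'],s['tau'][6])"
```

```text
along-axis torque -0.673 width 32.07947420062465 height above grip -3.164133419241807
q [ 0.   -0.   -0.37  2.24  0.65  0.63 -2.39] eef [527.7  22.1  99.5] turn [-0.0008  0.0001  0.    ] shift [ 0.0036  0.0048 -0.0206] F [-2.3  5.5 -1.6]
[1.0316053  1.32113708 1.00264334] -0.7381737045943737
```

Static torque is now capped at 0.7–0.8 N m while the grip slips, well above the 0.15 drag, which is consistent with the stop. Release, back off and check the cap's height.

arm_command(series=[[0,0,0,0,0,0,0.5],[0,0,0,0,0,0,0.65],[0,0,0,0,0,0,0.65],[0,0,0,0,0,-0.05,0.65],[0,0,0,0,0,-0.1,0.65],[0,0,0,0,0,-0.12,0.65],[0,0,0,0,0,-0.03,0.65],[0,0,0,0,0,0,0.65],[0,0,0,0,0,0,0.65]])

```text
time: 30.8
eef_pos: [493.6, 36.0, 164.0]
tcp_rot: [[0.891, -0.028, 0.454], [0.076, -0.975, -0.209], [0.448, 0.22, -0.866]]
force: [-0.3, -0.2, 0.3]
gripper_width: 56.0
grasp_force: 0.0
```

```bash
cat > fit.py <<'E'
from h import *
from go import g,ax,rel
from scipy.optimize import least_squares
rel(70)
p,d,K,T=grab('wrist'); C=fcloud(d,K,T)
m=(d>0)&(np.linalg.norm(C-g,axis=-1)<40)&(p.min(2)>100); P=C[m]; P=P[(P-g)@ax>-8]
e1=np.cross(ax,[0,0,1]);e1/=np.linalg.norm(e1); e2=np.cross(ax,e1)
def f(q):
    G=g+q[0]*e1+q[1]*e2+q[2]*ax; h=(P-G)@ax; rad=np.linalg.norm((P-G)-h[:,None]*ax,axis=1); dx=rad-17; dz=np.abs(h+1)-12
    return np.where((dx>0)&(dz>0),np.hypot(dx,dz),np.maximum(dx,dz))
q=least_squares(f,[0,0,0],loss='soft_l1'); print(len(P),q.x,np.median(abs(f(q.x))))
r=np.linalg.norm((P-g)-((P-g)@ax)[:,None]*ax,axis=1); h=((P-g)@ax)[(r<12)]; print('top height rel initial grip',np.median(h),'(initially 11)')
E
python3 fit.py
python3 - <<'E'
from h import *
from go import g,ax
# collar/lid reference
p,d,K,T=load('wrist'); C=fcloud(d,K,T); r=np.hypot(C[...,0]-654.8,C[...,1]+37)
m=(d>0)&(r<76)&(abs(C[...,2]-118)<10)&(p.min(2)>110); P=C[m]; print('lid',np.linalg.lstsq(np.c_[P[:,0]-654.8,P[:,1]+37,np.ones(len(P))],P[:,2],rcond=None)[0])
E
```

```text
q [-0.02 -0.18 -0.39  2.23  0.46  0.77 -2.25] eef [493.6  36.  164. ] turn [0.0005 0.0009 0.    ] shift [ 0.0047 -0.0013  0.0042] F [-0.3 -0.2  0.3]
2166 [ 0.02396768 -0.12370451 -2.85049563] 0.47964927723450845
top height rel initial grip 8.197637285924126 (initially 11)
lid [-5.71024695e-05 -7.83408625e-04  1.19226130e+02]
```

The cap dropped 2.8 mm, which is about 2.4 rad and plausible. To be sure it is home, I'll rewind the wrist and give it a second turn, watching torque and height.

arm_command(series=[[0,0,-0.11,0.005,-0.001,0,0.65],[0,0,-0.11,0,0,0,0.65],[0,0,-0.11,0,0,0,0.65],[0,0,-0.11,0,0,0,0.65],[0,0,-0.11,0,0,0,0.65],[0,0,-0.11,0,0,0,0.65],[0,0,-0.11,0,0,0,0.65],[0,0,-0.11,0,0,0,0.65],[0,0,-0.11,0,0,0,0.65],[0,0,-0.11,0,0,0,0.65],[0,0,0,0,0,0,0.65],[0,0,0,0,0,0,0.65]])

```text
time: 32.35
eef_pos: [494.9, 36.7, 164.9]
tcp_rot: [[-0.109, 0.884, 0.454], [0.952, 0.224, -0.208], [-0.286, 0.41, -0.866]]
force: [-0.1, 1.1, 0.6]
gripper_width: 56.7
grasp_force: 0.0
```

```bash
sed -i 's/^rel(70)/rel(-2)/' fit.py; python3 fit.py
```

```text
q [-0.19 -0.18 -0.23  2.23  0.5   0.79 -0.56] eef [494.9  36.7 164.9] turn [-0.0006  0.0002  0.    ] shift [-0.0003 -0.0017  0.2938] F [-0.1  1.1  0.6]
1985 [ 0.35334062  0.25166585 -2.81399777] 0.4829556839619116
top height rel initial grip 8.241083218100062 (initially 11)
```

arm_command(series=[[0,0,0,0,-0.002,0.1,0.65],[0,0,0,0,0,0.1,0.65],[0,0,0,0,0,0.06,0.65],[0,0,0,0,0,0.032,0.65],[0,0,0,0,0,0,0.65],[0,0,0,0,0,0,0.2],[0,0,0,0,0,0,0],[0,0,0,0,0,0,0],[0,0,0,0,0,0,0],[0,0,0,0,0,0,0],[0,0,0,0,0,0,0]], force=55)

```text
time: 33.78
eef_pos: [527.2, 21.3, 101.9]
tcp_rot: [[-0.112, 0.884, 0.454], [0.951, 0.228, -0.209], [-0.288, 0.409, -0.866]]
force: [-5.8, -0.8, 4.8]
gripper_width: 32.8
grasp_force: 55.0
```

```bash
python3 st.py
```

```text
along-axis torque -0.018 width 32.75275432626355 height above grip -1.0240421818844716
q [-0.16 -0.01 -0.21  2.24  0.65  0.63 -0.66] eef [527.2  21.3 101.9] turn [-0.0006  0.0004  0.    ] shift [-0.      0.0011 -0.0121] F [-5.8 -0.8  4.8]
```

arm_command(series=[[0,0,0.04,0,0,0,0],[0,0,0.04,0,0,0,0],[0,0,0,0,0,0,0],[0,0,0,0,0,0,0],[0,0,0,0,0,0,0]])

```text
time: 34.4
eef_pos: [527.1, 20.6, 102.0]
tcp_rot: [[-0.001, 0.891, 0.454], [0.972, 0.109, -0.21], [-0.237, 0.441, -0.866]]
force: [-7.0, -2.6, 6.1]
gripper_width: 33.0
grasp_force: 55.0
```

```bash
python3 st.py
```

```text
along-axis torque -1.183 width 32.99839145081035 height above grip -1.0792659868629357
q [-0.16 -0.01 -0.21  2.24  0.65  0.63 -0.79] eef [527.1  20.6 102. ] turn [-0.0007  0.0015  0.    ] shift [ 0.0031  0.0017 -0.0123] F [-7.  -2.6  6.1]
```

arm_command(series=[[0,0,0.06,0,0,0,0],[0,0,0.08,0,0,0,0],[0,0,0.08,0,0,0,0],[0,0,0.08,0,0,0,0],[0,0,0,0,0,0,0],[0,0,0,0,0,0,0],[0,0,0,0,0,0,0]])

```text
time: 35.28
eef_pos: [526.7, 21.4, 101.3]
tcp_rot: [[0.403, 0.795, 0.453], [0.915, -0.345, -0.209], [-0.01, 0.499, -0.866]]
force: [-6.6, 0.6, 1.8]
gripper_width: 32.5
grasp_force: 55.0
```

```bash
python3 st.py
```

```text
along-axis torque -0.754 width 32.53460997241596 height above grip -1.2681972358909555
q [-0.15 -0.01 -0.22  2.24  0.65  0.63 -1.26] eef [526.7  21.4 101.3] turn [-0.0007  0.0011 -0.    ] shift [ 0.0013  0.0037 -0.0131] F [-6.6  0.6  1.8]
```

Torque jumped straight to 1.2 N m on the first few degrees and then slipped, so the cap is hard on its stop. Release, retreat and do a final check.

arm_command(series=[[0,0,0,0,0,0,0.5],[0,0,0,0,0,0,0.65],[0,0,0,0,0,0,0.65],[0,0,0,0,0,-0.05,0.65],[0,0,0,0,0,-0.1,0.65],[0,0,0,0,0,-0.12,0.65],[0,0,0,0,0,-0.1,0.65],[0,0,0,0,0,0,0.65],[0,0,0,0,0,0,0.65]])

```text
time: 36.4
eef_pos: [485.6, 40.6, 181.9]
tcp_rot: [[0.404, 0.794, 0.455], [0.915, -0.346, -0.208], [-0.008, 0.5, -0.866]]
force: [0.7, 0.1, -0.1]
gripper_width: 56.4
grasp_force: 0.0
```

```bash
python3 fit.py; python3 -c "
from h import *
p=grab('scene')[0]; cv2.imwrite('pics/end.png',p)"
```

```text
q [-0.19 -0.22 -0.25  2.23  0.47  0.83 -1.12] eef [485.6  40.6 181.9] turn [0.     0.0002 0.    ] shift [ 0.000e+00 -2.000e-04  3.728e-01] F [ 0.7  0.1 -0.1]
1744 [ 0.4883135   0.18144369 -2.84090664] 0.49681347548893395
top height rel initial grip 8.2406222101493 (initially 11)
```

View pics/end.png

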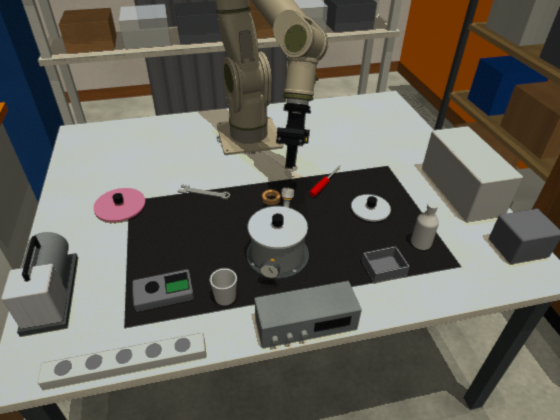

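The lid sits level on the pot at (278,228), the cap at (288,193) did not drop any further, everything else is where it was, and the arm is clear.

```bash
python3 -c "
from workcell import *
print(close_job())"
```

```text
the job is handed in; nothing more can be done
None
```

The larger lid is seated level on the pot and released, the vent cap is screwed clockwise hard against its stop, nothing else on the bench was moved, and the job was handed in at about 36 s; on the first try at the cap the wrist ran out of range and the grip slid up it with about 55 N on the wrist, so I let go, rewound and finished the turn.

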